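# Transfer soil-sample containers to the weighing rack in reverse order

## Robot

A 6-joint arm with a two-finger parallel gripper is mounted at the origin on the work surface. World frame = base frame: x ahead of the robot, y to its left, z up, the work surface at z = 0. Lengths are in m, angles in rad, forces in N, time in s.
With the tool pointing down it reaches from about 0.35 to 0.85 m from the base axis. Payload 8.1 kg.
Tool frame: the origin (TCP) lies at the very end of the fingers, on their centre line; the grasp point (between the pads) lies robot.grip_point_offset behind it (robot.grip_point_offset is the distance from the TCP to the grasp point, in m); z points along the fingers, y is the line along which they close (so a half turn about z gives the same grasp; the last joint's range is limited). The gripper opens to 93 mm and grips with 3 to 60 N. Pads are 15 mm wide; open, the fingers measure 128 mm over their backs; the gripper's body (75 mm by 188 mm) begins 65 mm behind the grasp point.
Start: joints at [1.233, 0.13, 1.488, -0, 1.523, -0.085], TCP at [0.15, 0.581, 0.219] pointing down, gripper open.
Joint ranges: [-2.96, 2.96], [-0.89, 2.26], [0.02, 2.5], [-1.34, 4.48], [0, 2.73], [-2.66, 2.66]. Speed limits (rad/s): [2.39, 2.39, 2.79, 3.14, 3.14, 3.14].

## Interface

Orientations are given as a rotation vector (axis times angle).
In Python, from plant import robot, eyes gives the robot as it stands. The module is installed in compiled form; this text tells all that it offers.
- The arm moves only by the tool apply_moves, never from a script. Its argument "steps" is one flat list of numbers, 7 for each row, row after row: the shift along the tool's x, y, z in units of 30 mm (1.0 is 30 mm), then the turn, a rotation vector about the tool's x, y, z in units of 6 degrees (1.0 is 6 degrees), then the opening in per cent of the stroke, from 0 (shut) to 100 (fully open). In form: [dx, dy, dz, ax, ay, az, fingers, dx, dy, dz, ax, ay, az, fingers, ...]. A call has 1 to 12 rows; each row shifts and turns the commanded pose from where the row before left it, along the tool's axes as they then stand; what a row does not reach is not made up. A row lasts 1/12 s, in which the tool goes at most 41.7 mm and 7.16 degrees, less where a joint would pass 70% of its speed; a pose out of reach is approached as far as the arm can. A call is refused whole if a number of a shift passes 1 or a number of a turn 1, either way. A call with a gripper value outside its range is refused whole. The fingers move at their own pace and stop on an object; "grip_force" is the grip in N (left out, the last holds). Time passes only in rows, so rows that do not move let the fingers close. It gives the time, the measured TCP pose, the force, the opening and the grip force at its end, in the units of the state.
- robot.read_state(): the state, without advancing time (a new reading comes with each control period).
- eyes.read_camera(name): name is "side" or "top" or "wrist"; returns the picture (400x640x3 uint8, red, green, blue); there is no depth.
- eyes.calibration(name): a dict with "K" (3x3 intrinsics, pixels), "k1" (the pictures are not rectified: a ray, as slopes to the right and down, at radius r is drawn at 1 + k1 r^2 times it, then the intrinsics apply), "R" (3x3) and "t" (3): a world point X has camera coordinates R X + t. Camera axes: x right, y down, z forward; pixel columns grow to the right and rows downward; lengths in m; the calibration is good to about 2 mm. A picture is of the moment at which its call begins: read the wrist's pose just before it. calibration takes no time and is no camera call; for the wrist camera it gives the pose at the moment of the call.
- robot.close_job(): hands the job in; it is judged then, once.
Trained networks look in the newest picture that a camera, given by its name, has taken for a name from the list of things; names that differ only in an ending like _2 or _b are one class to them, and where a whole thing is asked for, a point or a joint stands for the part that bears it (a point fixed in the world has none). Each returns a list of dicts, best first, with "conf" (0 to 1); they miss things now and then, are a little off and sometimes report something else, mostly with a low value. They report only what shows in the picture. A call takes as long as a camera call. They do not tell look-alikes from the thing itself.
- eyes.search_frame(camera, thing): "rect" ([left, top, width, height] in pixels, round what is visible of it).
- eyes.place_of(camera, thing): "xy" ([column, row] in pixels: a listed point, or the origin of a listed thing).
The state is a dict: "t": time; "q": joint angles; "dq": joint speeds; "joint_torque": joint torques, N m; "tool_pos": TCP position; "orientation": TCP orientation; "force": force on the tool from outside, world axes, zero at the start; "wrist_torque": the same for the moment, N m; "opening": finger opening in m; "gripper_force": force on a finger pad.
Only numpy, scipy, OpenCV 4.12 (cv2) and the standard library are available. Lean on these libraries where they do the work, as an engineer would, in place of code of your own. Each camera call takes 0.05 s, during which the arm holds its last target. There are 200 camera calls.

## Task

Move the four sample containers from the cream plastic rack into the empty aluminium rack, one to a pocket and upright, in reverse order: the container that starts nearest the robot goes into the pocket farthest from the robot, the second nearest into the second farthest, and so on. Set each one down in its pocket without dropping or tipping it, and leave the bowl and the calculator where they are.

Things in the scene. Friction and masses are not known exactly. Their poses are not given: they have to be found in the camera images.
- tube_mid (a point): tall slim sample tube: plain cylinder 28 mm across, 80 mm tall in all; its flat grey cap (30 mm across) is the top 16 mm. Natural white plastic, loose, closed, 60 to 130 g. This point is on its upright axis, half-way up (40 mm above its underside).
- jar_mid (a point): squat sample jar: plain cylinder 38 mm across, 60 mm tall in all, the shortest; its wide flat grey lid (40 mm across) is the top 14 mm. Natural white plastic, loose, closed, 60 to 130 g. This point is on its upright axis, half-way up (30 mm above its underside).
- bottle_mid (a point): round-shouldered bottle: cylinder 40 mm across up to 52 mm, then a cone to a narrow neck; grey cap 20 mm across is the top 16 mm; 80 mm tall in all. Natural white plastic, loose, closed, 60 to 130 g. This point is on its upright axis, half-way up (40 mm above its underside).
- flask_mid (a point): square bottle: body 36 x 36 mm and 54 mm tall, round grey cap 24 mm across on top (16 mm more); 70 mm tall in all; its sides start within 0.1 rad of square to its rack. Natural white plastic, loose, closed, 60 to 130 g. This point is on its upright axis, half-way up (35 mm above its underside).
- pad_a: black rubber pad 54 x 54 x 4 mm, fixed in a pocket of the cream rack; it is the one on which the tube stands at the start, so it keeps showing which pocket the tube came from. Origin at the centre of its underside; the pad's top is 4 mm above.
- pad_b: black rubber pad 54 x 54 x 4 mm, fixed in a pocket of the cream rack; it is the one on which the jar stands at the start, so it keeps showing which pocket the jar came from. Origin at the centre of its underside; the pad's top is 4 mm above.
- pad_c: black rubber pad 54 x 54 x 4 mm, fixed in a pocket of the cream rack; it is the one on which the bottle stands at the start, so it keeps showing which pocket the bottle came from. Origin at the centre of its underside; the pad's top is 4 mm above.
- pad_d: black rubber pad 54 x 54 x 4 mm, fixed in a pocket of the cream rack; it is the one on which the flask stands at the start, so it keeps showing which pocket the flask came from. Origin at the centre of its underside; the pad's top is 4 mm above.
- full_rack: cream plastic rack holding the containers at the start, left or right of the centre line. Fixed, 252 x 66 mm; four pockets in a row, 58 x 58 mm inside, walls 4 mm thick and 16 mm tall. Origin: centre of its underside, on the table; x runs along the row, away from the robot (yaw within 0.4 rad). Pocket centres at x = -93, -31, 31, 93 mm, y = 0; pad tops 8 mm above the table.
- empty_rack: aluminium rack, empty at the start, on the other side from the cream one. Fixed, same form: 252 x 66 mm, four pockets 58 x 58 mm inside, walls 4 mm thick and 16 mm tall. Origin: centre of its underside; x along the row, away from the robot (yaw within 0.4 rad). Pocket centres at x = -93, -31, 31, 93 mm, y = 0; containers stand 8 mm above the table, on built-in pads.
- bowl: bystander: steel bowl, 110 mm across, 50 mm tall, loose, origin at the centre of its underside. Not to be disturbed.
- calculator: bystander: black pocket calculator, 140 x 72 x 14 mm, loose, lying between the racks, origin at the centre of its underside, long side along its x. Not to be disturbed.
There are look-alikes about, which are no part of the job. What is shaped like the part that bears jar_mid but purple is not meant. What is shaped like the pad_a but blue is not meant.

How it is judged:
By the outcome, as a careful person would: the job done as asked, in the order asked, and still so for the second after the job is handed in, with the robot touching nothing.
It also fails if it takes over 120 s, if anything falls off the work surface, if the arm or the gripper's body presses on something with over 40 N, if the wrist force passes 120 N, or if a joint passes its speed limit or range.

## Working session

There is one attempt and no reset: what is moved stays moved. The work goes in short steps, Python scripts to look and compute and a tool call to move; the robot and the scene stay as the last step left them, time stands still between calls to the robot, and variables do not carry over. Pictures are saved under pics/ and viewed, at most 14 in all, crops included, and the job is handed in when it is done.

Besides the shell and the picture viewer there is one more tool, called as a command line: name --argument value ..., lists and objects as JSON in quotes. apply_moves: Moves the arm, as the interface text tells. Its arguments: {"type":"object","properties":{"steps":{"type":"array"},"grip_force":{"type":"number"}},"required":["steps"]}

```bash
mkdir -p pics
cat > h.py <<'E'
import numpy as np, cv2
from plant import robot, eyes
from scipy.spatial.transform import Rotation as Ro
def ray(cam,uv,c=None):
    c=c or eyes.calibration(cam); K=np.array(c["K"]);R=np.array(c["R"]);t=np.array(c["t"])
    d=np.array([(uv[0]-K[0,2])/K[0,0],(uv[1]-K[1,2])/K[1,1]]); u=d.copy()
    for _ in range(20): u=d/(1+c["k1"]*(u@u))
    return -R.T@t, R.T@np.array([u[0],u[1],1])
def atz(cam,uv,z,c=None):
    o,d=ray(cam,uv,c); return o+d*(z-o[2])/d[2]
def proj(cam,X,c=None):
    c=c or eyes.calibration(cam); p=np.array(c["R"])@np.array(X)+np.array(c["t"]); u=p[:2]/p[2]
    u=u*(1+c["k1"]*(u@u)); K=np.array(c["K"]); return K[:2,:2]@u+K[:2,2]
def save(cam,name):
    im=np.array(eyes.read_camera(cam)); cv2.imwrite(f"pics/{name}.png",im[:,:,::-1]); return im
E
python3 - <<'E'
from h import *
save("top","top0"); s=robot.read_state(); print(s, robot.grip_point_offset)
Z=dict(tube_mid=.048,jar_mid=.038,bottle_mid=.048,flask_mid=.043,pad_a=.004,full_rack=0,empty_rack=0,bowl=0,calculator=0)
for n,z in Z.items():
    for d in eyes.place_of("top",n)[:6]: print(n,round(d["conf"],2),np.round(d["xy"]),atz("top",d["xy"],z).round(4))
save("side","side0")
for n in list(Z)[:4]:
    for d in eyes.place_of("side",n)[:4]: print(n,round(d["conf"],2),np.round(d["xy"]))
E
```

```text
{'t': 0.05, 'q': array([ 1.23259026e+00,  1.31157934e-01,  1.48927541e+00, -2.04876024e-05,
        1.52297177e+00, -8.53721919e-02]), 'dq': array([-0.00079929, -0.00156541, -0.00349533,  0.00096793, -0.000391  ,
       -0.00073745]), 'joint_torque': array([ 5.55197130e-04, -5.61759388e+01, -4.93494058e+01,  7.69837154e-02,
        2.99845228e-02, -2.80830864e-05]), 'tool_pos': array([0.14987232, 0.58040161, 0.21759149]), 'orientation': array([-3.96046312e-01, -3.11616365e+00,  2.78983425e-03]), 'force': array([ 0.61176396,  0.45965498, -0.27153353]), 'wrist_torque': array([-0.03524411,  0.01006515,  0.04383617]), 'gripper_force': 0.0, 'opening': 0.09299937826647175} 0.0188
tube_mid 0.69 [248. 227.] [0.5568 0.1832 0.048 ]
tube_mid 0.22 [249. 245.] [0.5179 0.1794 0.048 ]
jar_mid 0.84 [290. 198.] [0.623  0.0916 0.038 ]
jar_mid 0.6 [252. 204.] [0.6111 0.1761 0.038 ]
jar_mid 0.31 [249. 228.] [0.5572 0.1818 0.038 ]
bottle_mid 0.93 [240. 290.] [0.4231 0.197  0.048 ]
flask_mid 0.88 [244. 258.] [0.4896 0.1919 0.043 ]
pad_a 0.77 [245. 288.] [0.4253 0.1953 0.004 ]
pad_a 0.73 [197. 235.] [0.5453 0.3071 0.004 ]
pad_a 0.71 [255. 202.] [0.6196 0.1741 0.004 ]
pad_a 0.53 [248. 228.] [0.5597 0.1898 0.004 ]
pad_a 0.47 [247. 258.] [0.4909 0.1915 0.004 ]
pad_a 0.35 [247. 228.] [0.5601 0.1924 0.004 ]
full_rack 0.91 [249. 247.] [0.5162 0.1865 0.    ]
empty_rack 0.78 [424. 229.] [ 0.5538 -0.2117  0.    ]
bowl 0.82 [340. 132.] [ 0.7875 -0.0245  0.    ]
bowl 0.37 [327. 255.] [ 0.4981  0.0099 -0.    ]
calculator 0.58 [327. 252.] [0.5035 0.0112 0.    ]
calculator 0.18 [250. 204.] [0.6173 0.1856 0.    ]
tube_mid 0.86 [321. 261.]
jar_mid 0.88 [293. 254.]
jar_mid 0.7 [300. 228.]
bottle_mid 0.91 [398. 282.]
bottle_mid 0.2 [322. 276.]
flask_mid 0.95 [364. 270.]
```

View pics/top0.png

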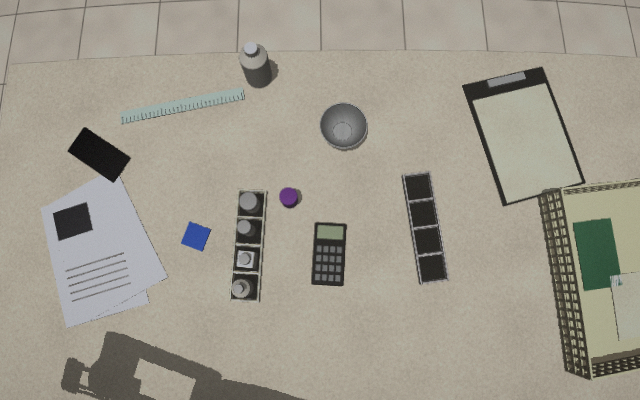

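View pics/side0.png

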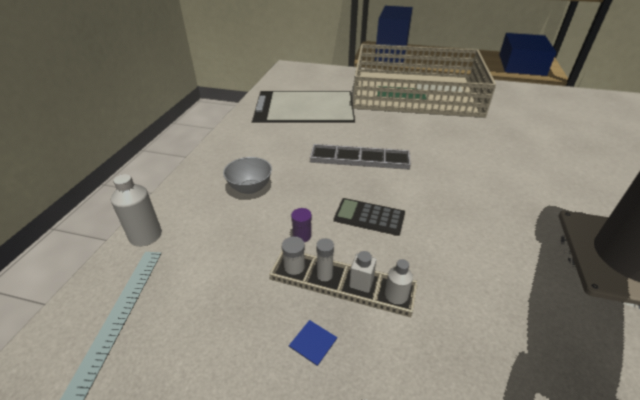

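Top view: the cream rack is at columns 232–266, rows 190–300. From near to far it holds the bottle, flask, tube and jar. The purple decoy is at (289,197) and the aluminium rack runs from (418,186) to (432,268). The side view confirms the order.

```bash
cat >> h.py <<'E'
def plan(xyz=None,yaw=None):
    "shift left in tool axes (30mm units) and tool-z turn (6deg units); yaw = world angle of tool x... mod pi"
    s=robot.read_state(); R=Ro.from_rotvec(s["orientation"]).as_matrix()
    y0=np.arctan2(R[1,0],R[0,0]); print("t",round(s["t"],2),"pos",s["tool_pos"].round(4),"yaw",round(y0,4),"tilt",R[:,2].round(4),"F",s["force"].round(1),"open",round(s["opening"],4),"q",s["q"].round(2))
    if xyz is not None: print("shift units",(R.T@(np.array(xyz)-s["tool_pos"])/.03).round(2))
    if yaw is not None:
        d=(yaw-y0+np.pi/2)%np.pi-np.pi/2; print("turn z units",round(-np.degrees(d)/6,2), "other", round(-np.degrees(d-np.sign(d)*np.pi)/6,2))
E
python3 - <<'E'
from h import *
save("wrist","w0"); c=eyes.calibration("wrist"); R=np.array(c["R"]); s=robot.read_state()
print("cam pos rel tcp",(-R.T@np.array(c["t"])-s["tool_pos"]).round(3),"axis",R[2].round(3),"K",np.array(c["K"])[0].round(1))
RT=Ro.from_rotvec(s["orientation"]).as_matrix(); print(RT.round(2)); print("in tool", RT.T@(-R.T@np.array(c["t"])-s["tool_pos"]),RT.T@R[2])
print([atz("top",p,.016)[:2].round(3) for p in [(403,175),(431,172),(447,279),(420,283),(239,191),(267,192),(232,300),(258,301)]])
plan([.5,.18,.28],-.09)
E
```

```text
cam pos rel tcp [-0.078  0.021  0.166] axis [ 0.278 -0.072 -0.958] K [285.6   0.  322.4]
[[-0.97  0.25  0.  ]
 [ 0.25  0.97  0.  ]
 [-0.    0.   -1.  ]]
in tool [ 0.08037854  0.00042164 -0.1658307 ] [-2.87153209e-01 -3.56579892e-04  9.57884600e-01]
[array([ 0.677, -0.166]), array([ 0.684, -0.231]), array([ 0.44 , -0.255]), array([ 0.433, -0.194]), array([0.644, 0.21 ]), array([0.641, 0.145]), array([0.399, 0.221]), array([0.397, 0.164])]
t 0.8 pos [0.15   0.581  0.2187] yaw 2.8888 tilt [ 0.  0. -1.] F [ 0.3  0.5 -0.1] open 0.0932 q [ 1.23  0.13  1.49 -0.    1.52 -0.09]
shift units [-14.64 -10.02  -2.04]
turn z units -1.55 other 28.45
```

apply_moves --steps '[0,0,-1,0,0,-0.8,100,0,0,-1,0,0,-0.75,100,-1,-0.95,0,0,0,0,100,-1,-0.95,0,0,0,0,100,-1,-0.95,0,0,0,0,100,-1,-0.95,0,0,0,0,100,-1,-0.95,0,0,0,0,100,-1,-0.95,0,0,0,0,100,-1,-0.95,0,0,0,0,100,-1,-0.95,0,0,0,0,100,-1,-0.95,0,0,0,0,100,-1,-0.95,0,0,0,0,100]'

```text
t: 1.8
tool_pos: [0.4241, 0.2683, 0.279]
orientation: [0.142, 3.138, 0.001]
force: [0.4, -0.4, -0.2]
opening: 0.093
gripper_force: 0.0
```

Run:
```python
from h import *
plan([.49,.185,.28],-.08)
save("wrist","w1")
```

```text
t 1.8 pos [0.4241 0.2683 0.279 ] yaw 3.0512 tilt [ 7.e-04  4.e-04 -1.e+00] F [ 0.4 -0.4 -0.2] open 0.093 q [ 0.46 -0.16  1.66  0.    1.63 -1.02]
shift units [-2.44 -2.57 -0.03]
turn z units -0.1 other 29.9
```

View pics/w1.png

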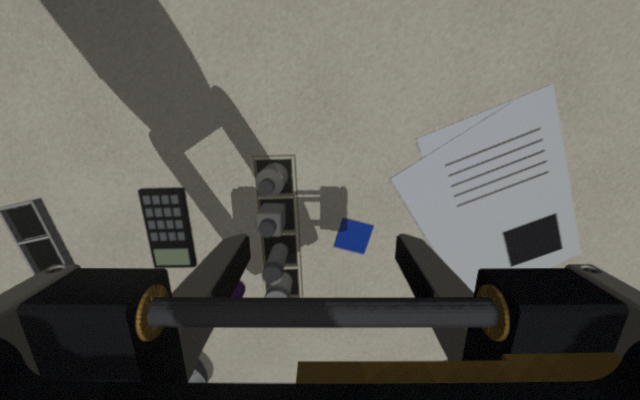

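The wrist view shows the cream rack at columns 253–300, rows 155–300, with its far end hidden by the gripper. I'll shift forward and inward.

apply_moves --steps '[-1,-0.7,0,0,0,0,100,-1,-0.7,0,0,0,0,100,-1,-0.7,0,0,0,0,100,-1,-0.5,0,0,0,0,100,-0.5,0,0,0,0,0,100,0,0,0,0,0,0,60]'

```text
t: 2.35
tool_pos: [0.5525, 0.1785, 0.2779]
orientation: [-0.147, -3.138, 0.001]
force: [-0.7, 0.5, -0.3]
opening: 0.0893
gripper_force: 0.0
```

```bash
cat >> h.py <<'E'
Z=dict(bottle=.048,flask=.043,tube=.048,jar=.038)
def see():
    im=np.array(eyes.read_camera("wrist")); c=eyes.calibration("wrist")
    for n,z in Z.items():
        for d in eyes.place_of("wrist",n+"_mid")[:2]: print(n,round(d["conf"],2),np.round(d["xy"],1),atz("wrist",d["xy"],z,c)[:2].round(4))
    for n in("pad_a","full_rack","empty_rack"):
        for d in eyes.place_of("wrist",n)[:5]: print(n,round(d["conf"],2),np.round(d["xy"],1),atz("wrist",d["xy"],.004 if n=="pad_a" else 0,c)[:2].round(4))
    return im,c
E
python3 - <<'E'
from h import *
plan()
im,c=see()
cv2.imwrite("pics/w2.png",cv2.resize(im[100:300,180:440,::-1],None,fx=3,fy=3))
E
```

```text
t 2.35 pos [0.5525 0.1785 0.2779] yaw 3.0479 tilt [-2.e-04 -4.e-04 -1.e+00] F [-0.7  0.5 -0.3] open 0.0893 q [ 0.22  0.06  1.45 -0.    1.63 -1.25]
bottle 0.85 [327.6  79.4] [0.4269 0.1981]
flask 0.88 [328.4 125.2] [0.484  0.1943]
tube 0.95 [326.7 170.9] [0.5455 0.1864]
jar 0.86 [275.1 217.6] [0.6112 0.1025]
jar 0.64 [329.6 212.7] [0.611  0.1851]
pad_a 0.98 [327.  200.8] [0.6022 0.1825]
pad_a 0.97 [322.3 125.9] [0.4854 0.1858]
pad_a 0.77 [325.  167.8] [0.5486 0.1841]
pad_a 0.62 [323.9  83.4] [0.4267 0.1936]
pad_a 0.57 [406.4 154.4] [0.5395 0.3104]
full_rack 0.6 [324.1 148.1] [0.5188 0.1854]
full_rack 0.59 [325.6  81.3] [0.4237 0.1963]
full_rack 0.53 [328.5  77.8] [0.4195 0.2009]
empty_rack 0.88 [ 84.  194.4] [ 0.5558 -0.2107]
empty_rack 0.51 [207.8 146.2] [0.499  0.0076]
```

View pics/w2.png

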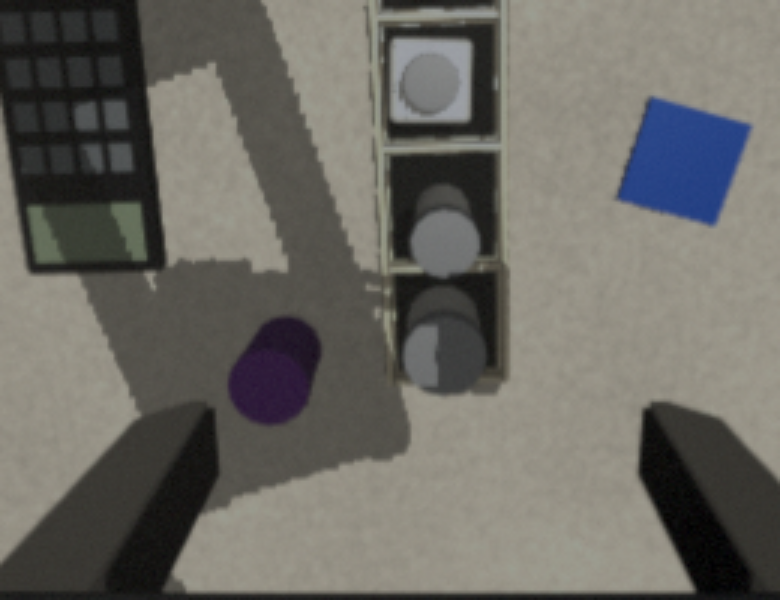

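The wrist crop shows the tube at (445,240), the jar at (445,350) and the flask at (430,80) in the rack, with the purple decoy to the left. I'll move over the bottle and pre-narrow the fingers.

Run:
```python
from h import *
plan([.426,.197,.14],-.07)
```

```text
t 2.75 pos [0.5498 0.1808 0.279 ] yaw 3.0524 tilt [ 5.e-04  2.e-04 -1.e+00] F [-0.5  0.3  0.6] open 0.0592 q [ 0.23  0.06  1.46  0.    1.63 -1.25]
shift units [4.16 0.17 4.63]
turn z units -0.18 other 29.82
```

apply_moves --steps '[0.9,0.03,0.9,0,0,-0.18,75,0.9,0.03,0.9,0,0,0,75,0.9,0.03,0.9,0,0,0,75,0.9,0.03,0.9,0,0,0,75,0.55,0.05,0.9,0,0,0,75,0,0,0.1,0,0,0,75,0,0,0,0,0,0,75]'

```text
t: 3.33
tool_pos: [0.4248, 0.1946, 0.1392]
orientation: [-0.11, -3.137, 0.002]
force: [0.2, -0.2, -0.4]
opening: 0.0697
gripper_force: 0.0
```

Run:
```python
from h import *
im,c=see()
cv2.imwrite("pics/w3.png",im[:,:,::-1])
plan([.426,.197,.02],-.07)
```

```text
bottle 0.62 [326.5 206.8] [0.4304 0.199 ]
flask 0.8 [319.  262.8] [0.4922 0.1871]
tube 0.77 [321.5 315.8] [0.5536 0.1853]
tube 0.67 [321.7 246.5] [0.4715 0.1914]
jar 0.77 [255.5 358.6] [0.6167 0.1021]
jar 0.46 [325.9 351.7] [0.6122 0.1862]
pad_a 0.87 [322.8 248.7] [0.4956 0.1909]
pad_a 0.75 [424.8 276.9] [0.5419 0.3112]
pad_a 0.66 [324.5 291.7] [0.5537 0.1889]
t 3.73 pos [0.4279 0.1947 0.1417] yaw 3.0695 tilt [ 1.7e-03  5.0e-04 -1.0e+00] F [-0.1 -0.5 -0.6] open 0.0696 q [ 0.32 -0.18  1.94 -0.    1.38 -1.18]
shift units [0.07 0.07 4.06]
turn z units -0.02 other 29.98
```

View pics/w3.png

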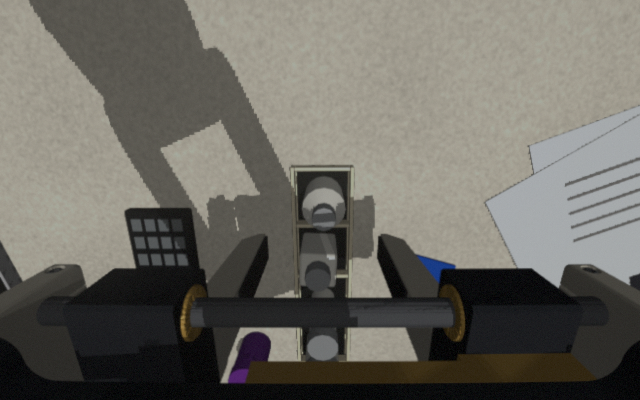

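The bottle is at (323,205), between the fingers. I'll descend and grip.

apply_moves --steps '[-0.05,0.08,0.8,0,0,0,75,0,0,0.8,0,0,0,75,0,0,0.8,0,0,0,75,0,0,0.8,0,0,0,75,0,0,0.6,0,0,0,75,0,0,0.27,0,0,0,75,0,0,0,0,0,0,75,0,0,0,0,0,0,30,0,0,0,0,0,0,30,0,0,0,0,0,0,30,0,0,0,0,0,0,30,0,0,0,0,0,0,30]' --grip_force 12

```text
t: 4.73
tool_pos: [0.4291, 0.1971, 0.0195]
orientation: [0.112, 3.138, 0.001]
force: [-0.5, -0.9, 0.1]
opening: 0.0414
gripper_force: 0.4
```

Run:
```python
from h import *
plan([.64,-.2,.15],.105)
print(robot.read_state()["gripper_force"])
```

```text
t 4.73 pos [0.4291 0.1971 0.0195] yaw 3.07 tilt [ 1.6e-03  4.0e-04 -1.0e+00] F [-0.5 -0.9  0.1] open 0.0414 q [ 0.32 -0.02  2.03 -0.    1.13 -1.18]
shift units [ -7.96 -12.7   -4.34]
turn z units -1.69 other 28.31
0.3692732658237219
```

apply_moves --steps '[0,0,0,0,0,0,10,0,0,0,0,0,0,10,0,0,-0.3,0,0,0,10,0,0,-0.7,0,0,0,10,0,0,-0.7,0,0,0,10,0,0,-0.8,0,0,0,10,0,0,-0.9,0,0,0,10,0,0,-0.8,0,0,0,10,0,0,-0.2,0,0,0,10]'

```text
t: 5.48
tool_pos: [0.4304, 0.1977, 0.1554]
orientation: [0.112, 3.134, 0.004]
force: [0.5, -0.7, -0.4]
opening: 0.0401
gripper_force: 12.0
```

Run:
```python
from h import *
plan([.64,-.2,.15],.105)
print(robot.read_state()["gripper_force"])
```

```text
t 5.48 pos [0.4304 0.1977 0.1554] yaw 3.07 tilt [ 0.0059  0.0021 -1.    ] F [ 0.5 -0.7 -0.4] open 0.0401 q [ 0.32 -0.19  1.92  0.    1.41 -1.18]
shift units [ -7.91 -12.72   0.19]
turn z units -1.69 other 28.31
11.999896407100152
```

apply_moves --steps '[-0.3,-0.5,0,0,0,0,10,-0.6,-0.9,0,0,0,0,10,-0.65,-1,0,0,0,0,10,-0.65,-1,0,0,0,0,10,-0.65,-1,0,0,0,0,10,-0.65,-1,0,0,0,0,10,-0.65,-1,0,0,0,0,10,-0.65,-1,0,0,0,0,10,-0.65,-1,0,0,0,0,10,-0.65,-1,0,0,0,0,10,-0.65,-1,0,0,0,0,10,-0.65,-1,0,0,0,0,10]'

```text
t: 6.48
tool_pos: [0.6253, -0.1616, 0.1492]
orientation: [-0.113, -3.138, -0.001]
force: [0.5, -0.2, -0.2]
opening: 0.0396
gripper_force: 12.0
```

apply_moves --steps '[-0.6,-0.8,0,0,0,0,10,-0.3,-0.5,0,0,0,0,10,0,0,0,0,0,-0.6,10,0,0,0,0,0,-0.6,10,0,0,0,0,0,-0.5,10,0,0,0,0,0,0,10,0,0,0,0,0,0,10]'

```text
t: 7.07
tool_pos: [0.649, -0.2007, 0.1494]
orientation: [0.164, -3.136, -0.001]
force: [0.0, 0.4, -0.6]
opening: 0.0402
gripper_force: 12.0
```

Run:
```python
from h import *
plan([.65,-.2,.15],.105)
im,c=see()
cv2.imwrite("pics/w4.png",im[:,:,::-1])
```

```text
t 7.07 pos [ 0.649  -0.2007  0.1494] yaw -3.0369 tilt [-1.4e-03  7.0e-04 -1.0e+00] F [ 0.   0.4 -0.6] open 0.0402 q [-0.38  0.38  1.32  0.    1.44 -2.05]
shift units [-0.04  0.02 -0.02]
turn z units -0.0 other 30.0
bottle 0.6 [323.1 263.6] [ 0.7166 -0.1924]
flask 0.27 [322.8 266. ] [ 0.7223 -0.1921]
jar 0.66 [602.3 198.5] [0.6192 0.0858]
jar 0.56 [318.8 104.4] [ 0.5595 -0.2129]
empty_rack 0.56 [319.3 102. ] [ 0.5557 -0.2132]
```

View pics/w4.png

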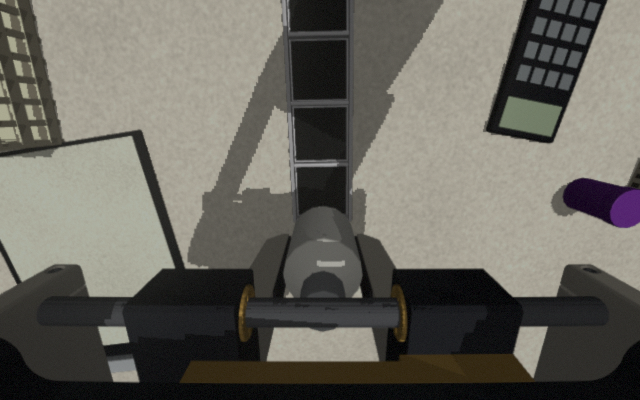

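The picture shows the rack dividers at about rows 37, 103 and 162, spanning columns 288–350. I'll fit the rack from them.

Run:
```python
from h import *
im=cv2.imread("pics/w4.png"); g=cv2.cvtColor(im,cv2.COLOR_BGR2GRAY).astype(float)
col=g[:,300:340].mean(1)
for a,b in((25,48),(92,114),(150,174)): print(a,col[a:b].round(0).astype(int))
for r in (70,130,185): print(r,g[r,280:300].astype(int),g[r,340:360].astype(int))
c=eyes.calibration("wrist")
for p in((319,37.5),(320.5,103.5),(321.5,162)): print(atz("wrist",p,.016,c).round(4))
```

```text
25 [21 20 21 20 22 33 62 84 85 78 62 48 46 56 65 51 26 21 21 21 21 21 20]
92 [21 21 21 20 21 21 28 52 79 82 86 83 73 64 77 60 28 22 22 22 22 21]
150 [ 30  31  31  31  30  31  31  31  34  58 100 111  87 121 153 145 112  49
  30  30  30  30  30  30]
70 [95 96 97 95 90 79 78 81 80 56 67 79 40 25 28 27 25 24 27 26] [17 19 21 18 22 24 54 77 62 64 77 79 76 79 87 88 86 89 91 92]
130 [166 161 161 166 168 165 165 156 116 142 145 132  81 115 141  63  31  33
  32  37] [22 22 22 21 26 33 59 76 62 77 79 80 83 91 91 91 90 92 90 90]
185 [166 166 165 167 166 167 165 168 167 166 153 119 140 140 124  95 131  69
  35  35] [ 26  20  22  25  24  35  64  70  58  77  82  88 120 157 161 161 163 164
 166 164]
[ 0.4996 -0.2195  0.016 ]
[ 0.5583 -0.212   0.016 ]
[ 0.6164 -0.2049  0.016 ]
```

Run:
```python
from h import *
c=eyes.calibration("wrist")
P=[atz("wrist",p,.016,c)[:2] for p in((319,33),(320.5,103),(321.5,165))]
for p in P: print(p.round(4))
C=sum(P)/3; d=P[2]-P[0]; print(C.round(4),np.linalg.norm(d)/2,np.arctan2(d[1],d[0]))
for x in(-.093,-.031,.031,.093): print(C+x*np.array([np.cos(.11),np.sin(.11)]))
T=C+.093*np.array([np.cos(.11),np.sin(.11)])
for y in (.11,.125): plan([*T,.021],y)
```

```text
[ 0.4958 -0.2199]
[ 0.5578 -0.2121]
[ 0.6196 -0.2046]
[ 0.5577 -0.2122] 0.062347266607345284 0.12343556320196832
[ 0.46530153 -0.22238791]
[ 0.52692681 -0.21558165]
[ 0.58855208 -0.2087754 ]
[ 0.65017736 -0.20196914]
t 7.47 pos [ 0.6495 -0.2009  0.1506] yaw -3.0355 tilt [ 2.e-04 -1.e-04 -1.e+00] F [ 0.4 -0.1 -1.7] open 0.0401 q [-0.38  0.38  1.32 -0.    1.44 -2.05]
shift units [-0.02 -0.04  4.32]
turn z units -0.04 other 29.96
t 7.47 pos [ 0.6495 -0.2009  0.1506] yaw -3.0355 tilt [ 2.e-04 -1.e-04 -1.e+00] F [ 0.4 -0.1 -1.7] open 0.0401 q [-0.38  0.38  1.32 -0.    1.44 -2.05]
shift units [-0.02 -0.04  4.32]
turn z units -0.18 other 29.82
```

apply_moves --steps '[-0.02,0,0.5,0,0,-0.1,10,0,0,0.9,0,0,0,10,0,0,0.9,0,0,0,10,0,0,0.8,0,0,0,10,0,0,0.6,0,0,0,10,0,0,0.35,0,0,0,10,0,0,0.2,0,0,0,10,0,0,0,0,0,0,10,0,0,0,0,0,0,10]'

```text
t: 8.22
tool_pos: [0.6506, -0.2011, 0.0237]
orientation: [-0.184, 3.135, -0.001]
force: [0.2, 0.1, -1.1]
opening: 0.0399
gripper_force: 12.0
```

Run:
```python
from h import *
plan([.6503,-.2013,.0195],.117)
```

```text
t 8.22 pos [ 0.6506 -0.2011  0.0237] yaw -3.0246 tilt [ 9.e-04 -4.e-04 -1.e+00] F [ 0.2  0.1 -1.1] open 0.0399 q [-0.38  0.5   1.41 -0.    1.23 -2.06]
shift units [ 0.01 -0.01  0.14]
turn z units -0.0 other 30.0
```

apply_moves --steps '[0,0,0.05,0,0,0,10,0,0,0.05,0,0,0,10,0,0,0.03,0,0,0,10,0,0,0,0,0,0,10]'

```text
t: 8.55
tool_pos: [0.6503, -0.201, 0.0196]
orientation: [-0.183, 3.136, -0.0]
force: [-0.4, -0.1, -0.2]
opening: 0.0401
gripper_force: 12.0
```

Run:
```python
from h import *
plan()
```

```text
t 8.55 pos [ 0.6503 -0.201   0.0196] yaw -3.0248 tilt [ 7.e-04 -2.e-04 -1.e+00] F [-0.4 -0.1 -0.2] open 0.0401 q [-0.38  0.5   1.41  0.    1.23 -2.06]
```

apply_moves --steps '[0,0,0.03,0,0,0,10,0,0,0,0,0,0,10]'

```text
t: 8.72
tool_pos: [0.6504, -0.201, 0.0195]
orientation: [-0.184, 3.136, -0.001]
force: [-3.5, 1.3, 6.8]
opening: 0.0399
gripper_force: 12.0
```

Run:
```python
from h import *
plan()
```

```text
t 8.72 pos [ 0.6504 -0.201   0.0195] yaw -3.0247 tilt [ 7.e-04 -3.e-04 -1.e+00] F [-3.5  1.3  6.8] open 0.0399 q [-0.37  0.5   1.41 -0.    1.23 -2.06]
```

Contact is felt, so the bottle is seated. I'll release it and rise.

apply_moves --steps '[0,0,-0.02,0,0,0,48,0,0,0,0,0,0,60,0,0,0,0,0,0,75,0,0,0,0,0,0,75,0,0,0,0,0,0,75,0,0,-0.4,0,0,0,75,0,0,-0.8,0,0,0,75,0,0,-1,0,0,0,75,0,0,-1,0,0,0,75,0,0,-1,0,0,0,75,0,0,0,0,0,1,75,0,0,0,0,0,0.75,75]'

```text
t: 9.72
tool_pos: [0.6522, -0.2018, 0.15]
orientation: [0.112, 3.133, -0.004]
force: [-0.5, 0.2, -0.9]
opening: 0.07
gripper_force: 0.0
```

Run:
```python
from h import *
plan([.489,.1915,.145],-.07)
im,c=see()
cv2.imwrite("pics/w5.png",im[:,:,::-1])
```

```text
t 9.72 pos [ 0.6522 -0.2018  0.15  ] yaw 3.0703 tilt [ 0.0065 -0.0026 -1.    ] F [-0.5  0.2 -0.9] open 0.07 q [-0.38  0.38  1.32 -0.    1.43 -1.87]
shift units [ 6.36 12.69  0.1 ]
turn z units -0.01 other 29.99
bottle 0.77 [322.  195.4] [ 0.6452 -0.2009]
flask 0.75 [304.8 101.4] [ 0.5581 -0.2097]
flask 0.52 [519.8  22.3] [ 0.5085 -0.0236]
jar 0.98 [615.  148.2] [0.6222 0.0856]
empty_rack 0.84 [304.3 100.7] [ 0.5554 -0.2125]
```

View pics/w5.png

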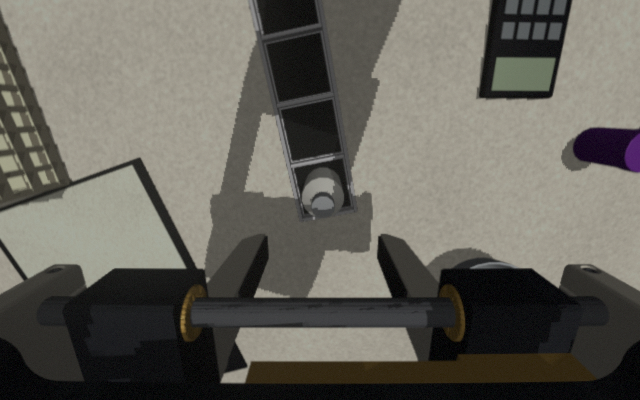

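The bottle stands upright in the far pocket at (323,195). The flask is next.

apply_moves --steps '[0.3,0.6,0,0,0,0,75,0.5,1,0,0,0,0,75,0.5,1,0,0,0,0,75,0.5,1,0,0,0,0,75,0.5,1,0,0,0,0,75,0.5,1,0,0,0,0,75,0.5,1,0,0,0,0,75,0.5,1,0,0,0,0,75,0.5,1,0,0,0,0,75,0.5,1,0,0,0,0,75,0.5,1,0,0,0,0,75,0.5,1,0,0,0,0,75]'

```text
t: 11.12
tool_pos: [0.4986, 0.1592, 0.1448]
orientation: [0.103, 3.14, -0.0]
force: [1.0, -0.5, 0.2]
opening: 0.0696
gripper_force: 0.0
```

apply_moves --steps '[0.4,0.7,0,0,0,0,75,0.16,0.39,0,0,0,0,75,0,0,0,0,0,0,75,0,0,0,0,0,0,75]'

```text
t: 11.45
tool_pos: [0.4851, 0.1916, 0.1448]
orientation: [0.101, 3.14, -0.001]
force: [-0.2, 1.0, -0.4]
opening: 0.0693
gripper_force: 0.0
```

Run:
```python
from h import *
im,c=see()
cv2.imwrite("pics/w6.png",im[:,:,::-1])
plan([.489,.1925,.020],-.07)
```

```text
flask 0.97 [317.3 204.5] [0.4884 0.1861]
tube 0.56 [320.8 261.3] [0.548  0.1855]
jar 0.77 [245.1 315.9] [0.617  0.0944]
pad_a 0.92 [425.2 230.6] [0.5404 0.307 ]
pad_a 0.76 [326.2 138.7] [0.4288 0.1991]
pad_a 0.65 [319.8 246.6] [0.5525 0.1838]
empty_rack 0.87 [  1.3 264. ] [ 0.5532 -0.2139]
t 11.85 pos [0.4853 0.1909 0.1448] yaw 3.074 tilt [-1.e-04 -1.e-04 -1.e+00] F [ 0.9 -0.2  1.1] open 0.0696 q [ 0.28 -0.03  1.8  -0.    1.38 -1.23]
shift units [-0.12  0.06  4.16]
turn z units 0.02 other -29.98
```

View pics/w6.png

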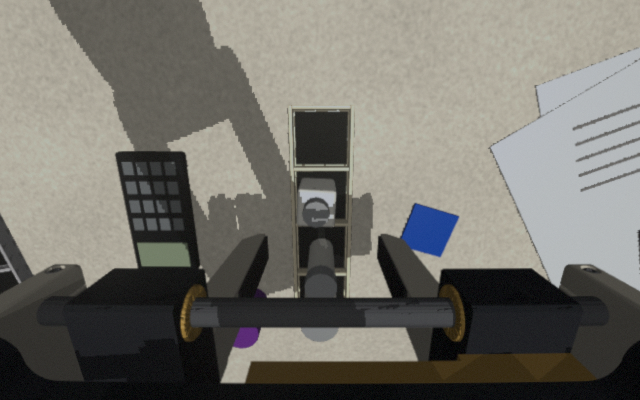

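The flask is at (317,200), between the fingers and slightly left of centre. I'll descend and grip.

apply_moves --steps '[-0.12,-0.08,0.8,0,0,0,75,0,0,0.9,0,0,0,75,0,0,0.9,0,0,0,75,0,0,0.8,0,0,0,75,0,0,0.5,0,0,0,75,0,0,0.24,0,0,0,75,0,0,0,0,0,0,50,0,0,0,0,0,0,10,0,0,0,0,0,0,10,0,0,0,0,0,0,10,0,0,0,0,0,0,10,0,0,0,0,0,0,10]'

```text
t: 12.85
tool_pos: [0.4893, 0.1892, 0.0218]
orientation: [0.104, 3.138, 0.001]
force: [0.7, -0.3, 1.1]
opening: 0.0358
gripper_force: 12.0
```

apply_moves --steps '[0,0,0,0,0,0,10,0,0,0,0,0,0,10]'

```text
t: 13.02
tool_pos: [0.4893, 0.1892, 0.0218]
orientation: [0.104, 3.138, 0.001]
force: [0.1, -1.0, 6.5]
opening: 0.0357
gripper_force: 12.0
```

Run:
```python
from h import *
plan([.5885,-.2086,.155])
```

```text
t 13.02 pos [0.4893 0.1892 0.0218] yaw 3.0752 tilt [ 1.8e-03  3.0e-04 -1.0e+00] F [ 0.1 -1.   6.5] open 0.0357 q [ 0.27  0.12  1.88 -0.    1.14 -1.23]
shift units [ -4.19 -13.01  -4.44]
```

apply_moves --steps '[0,0,-0.3,0,0,0,10,0,0,-0.7,0,0,0,10,0,0,-0.9,0,0,0,10,0,0,-1,0,0,0,10,0,0,-0.9,0,0,0,10,0,-0.3,-0.6,0,0,0,10,-0.2,-0.7,0,0,0,0,10,-0.33,-1,0,0,0,0,10,-0.33,-1,0,0,0,0,10,-0.33,-1,0,0,0,0,10,-0.33,-1,0,0,0,0,10,-0.33,-1,0,0,0,0,10]'

```text
t: 14.02
tool_pos: [0.5317, 0.0044, 0.1531]
orientation: [0.104, 3.14, 0.0]
force: [0.9, 0.4, -1.4]
opening: 0.0361
gripper_force: 12.0
```

apply_moves --steps '[-0.33,-1,0,0,0,0,10,-0.33,-1,0,0,0,0,10,-0.33,-1,0,0,0,0,10,-0.33,-1,0,0,0,0,10,-0.33,-1,0,0,0,0,10,-0.33,-1,0,0,0,0,10,-0.3,-0.7,0,0,0,-0.6,10,0,-0.3,0,0,0,-0.6,10,0,0,0,0,0,-0.64,10,0,0,0,0,0,0,10,0,0,0,0,0,0,10]'

```text
t: 14.93
tool_pos: [0.5864, -0.2082, 0.1526]
orientation: [0.195, -3.135, -0.001]
force: [0.6, -0.3, -1.1]
opening: 0.0363
gripper_force: 12.0
```

Run:
```python
from h import *
plan([.5885,-.2086,.022],.117)
```

```text
t 14.93 pos [ 0.5864 -0.2082  0.1526] yaw -3.0176 tilt [-5.e-04  4.e-04 -1.e+00] F [ 0.6 -0.3 -1.1] open 0.0363 q [-0.42  0.23  1.5   0.    1.41 -2.12]
shift units [-0.07 -0.02  4.35]
turn z units 0.07 other -29.93
```

apply_moves --steps '[-0.07,-0.02,0.5,0,0,0.07,10,0,0,0.9,0,0,0,10,0,0,0.9,0,0,0,10,0,0,0.8,0,0,0,10,0,0,0.6,0,0,0,10,0,0,0.35,0,0,0,10,0,0,0.15,0,0,0,10,0,0,0.08,0,0,0,10,0,0,0,0,0,0,10,0,0,0,0,0,0,10]'

```text
t: 15.77
tool_pos: [0.5899, -0.209, 0.0258]
orientation: [-0.186, 3.134, -0.002]
force: [0.2, 0.1, -0.7]
opening: 0.0356
gripper_force: 12.0
```

Run:
```python
from h import *
plan([.5885,-.2086,.0215],.117)
```

```text
t 15.77 pos [ 0.5899 -0.209   0.0258] yaw -3.0229 tilt [ 2.e-03 -9.e-04 -1.e+00] F [ 0.2  0.1 -0.7] open 0.0356 q [-0.42  0.36  1.58 -0.    1.19 -2.11]
shift units [0.04 0.02 0.14]
turn z units 0.02 other -29.98
```

apply_moves --steps '[0.03,0,0.06,0,0,0,10,0,0,0.05,0,0,0,10,0,0,0.03,0,0,0,10,0,0,0,0,0,0,10,0,0,0,0,0,0,10]'

```text
t: 16.18
tool_pos: [0.5887, -0.2092, 0.0217]
orientation: [-0.186, 3.135, -0.001]
force: [-2.1, 0.3, 6.7]
opening: 0.0361
gripper_force: 12.0
```

Contact again. I'll release, then rise and turn back.

apply_moves --steps '[0,0,-0.02,0,0,0,44,0,0,0,0,0,0,55,0,0,0,0,0,0,75,0,0,0,0,0,0,75,0,0,0,0,0,0,75,0,0,-0.4,0,0,0,75,0,0,-0.8,0,0,0,75,0,0,-1,0,0,0,75,0,0,-1,0,0,0,75,0,0,-1,0,0,0,75,0,0,0,0,0,1,75,0,0,0,0,0,0.75,75]'

```text
t: 17.18
tool_pos: [0.59, -0.2097, 0.1514]
orientation: [0.108, 3.134, -0.004]
force: [0.3, 0.2, -0.9]
opening: 0.0698
gripper_force: 0.0
```

Run:
```python
from h import *
im,c=see()
cv2.imwrite("pics/w7.png",im[:,:,::-1])
plan([.550,.1855,.15],-.07)
```

```text
bottle 0.81 [333.6 253.6] [ 0.6467 -0.2017]
flask 0.85 [324.1 193.5] [ 0.583  -0.2069]
jar 0.55 [610.1 205.6] [0.6192 0.087 ]
jar 0.33 [315.5 159.7] [ 0.5498 -0.2128]
empty_rack 0.8 [319.8 157.9] [ 0.5539 -0.2093]
t 17.58 pos [ 0.5877 -0.2087  0.1462] yaw 3.0786 tilt [-8.e-04  3.e-04 -1.e+00] F [0.1 0.4 0.5] open 0.0696 q [-0.42  0.24  1.5  -0.    1.4  -1.93]
shift units [ 2.08 13.03 -0.12]
turn z units 0.07 other -29.93
```

View pics/w7.png

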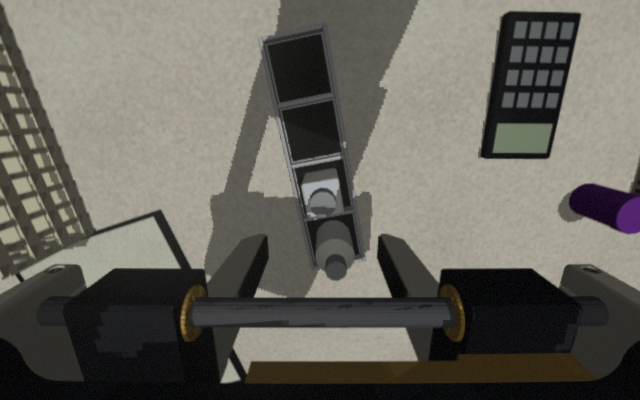

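The flask (322,190) and bottle (335,250) both stand upright. The tube is next.

apply_moves --steps '[0.1,0.6,-0.12,0,0,0.07,75,0.16,1,0,0,0,0,75,0.16,1,0,0,0,0,75,0.16,1,0,0,0,0,75,0.16,1,0,0,0,0,75,0.16,1,0,0,0,0,75,0.16,1,0,0,0,0,75,0.16,1,0,0,0,0,75,0.16,1,0,0,0,0,75,0.16,1,0,0,0,0,75,0.16,1,0,0,0,0,75,0.16,1,0,0,0,0,75]'

```text
t: 18.58
tool_pos: [0.5566, 0.1437, 0.1501]
orientation: [-0.111, -3.139, 0.0]
force: [0.2, -1.4, -0.2]
opening: 0.0696
gripper_force: 0.0
```

apply_moves --steps '[0.16,0.9,0,0,0,0,75,0.06,0.53,0,0,0,0,75,0,0,0,0,0,0,75,0,0,0,0,0,0,75]'

```text
t: 18.92
tool_pos: [0.5532, 0.1862, 0.1499]
orientation: [-0.108, -3.139, 0.001]
force: [-0.4, -0.5, 0.4]
opening: 0.0696
gripper_force: 0.0
```

Run:
```python
from h import *
im,c=see()
cv2.imwrite("pics/w8.png",im[:,:,::-1])
plan([.549,.1855,.020],-.07)
```

```text
tube 0.66 [324.7 196.2] [0.5485 0.1882]
tube 0.18 [321.7 250.2] [0.606  0.1812]
jar 0.86 [322.6 251. ] [0.6119 0.1817]
pad_a 0.87 [321.3 236.2] [0.6095 0.1803]
pad_a 0.76 [321.2 133.1] [0.4909 0.1888]
pad_a 0.73 [430.6 170.6] [0.5397 0.3066]
pad_a 0.56 [322.7 186.5] [0.5493 0.1862]
full_rack 0.86 [320.4 160. ] [0.5201 0.1857]
t 19.32 pos [0.5537 0.1848 0.1503] yaw 3.0689 tilt [ 0. -0. -1.] F [ 0.3  1.  -1. ] open 0.0699 q [ 0.23  0.13  1.62 -0.    1.4  -1.26]
shift units [0.16 0.01 4.34]
turn z units -0.03 other 29.97
```

View pics/w8.png

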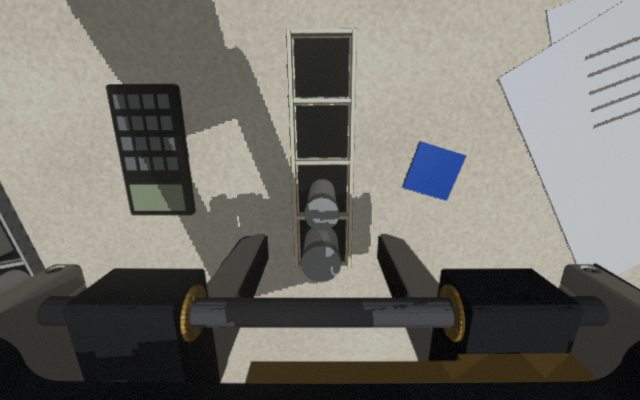

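The tube is at (322,200), the jar behind it at (321,255). I'll descend on the tube.

apply_moves --steps '[0.15,0.04,0.8,0,0,0,75,0,0,0.9,0,0,0,75,0,0,0.9,0,0,0,75,0,0,0.8,0,0,0,75,0,0,0.6,0,0,0,75,0,0,0.28,0,0,0,75,0,0,0,0,0,0,50,0,0,0,0,0,0,10,0,0,0,0,0,0,10,0,0,0,0,0,0,10,0,0,0,0,0,0,10,0,0,0,0,0,0,10]'

```text
t: 20.32
tool_pos: [0.55, 0.1873, 0.023]
orientation: [0.112, 3.138, 0.001]
force: [0.3, 0.3, -0.9]
opening: 0.0338
gripper_force: 0.0
```

apply_moves --steps '[0,0,0,0,0,0,10,0,0,0,0,0,0,10]'

```text
t: 20.48
tool_pos: [0.5498, 0.1872, 0.0226]
orientation: [0.112, 3.138, 0.0]
force: [-0.8, -0.2, 2.8]
opening: 0.0297
gripper_force: 12.0
```

Run:
```python
from h import *
plan([.5269,-.2158,.155])
```

```text
t 20.48 pos [0.5498 0.1872 0.0226] yaw 3.07 tilt [ 1.3e-03  2.0e-04 -1.0e+00] F [-0.8 -0.2  2.8] open 0.0297 q [ 0.24  0.26  1.72 -0.    1.16 -1.26]
shift units [ -0.21 -13.45  -4.42]
```

apply_moves --steps '[0,0,0,0,0,0,10,0,0,0,0,0,0,10,0,0,-0.1,0,0,0,10,0,0,-0.3,0,0,0,10,0,0,-0.3,0,0,0,10,0,0,0,0,0,0,10]'

```text
t: 20.98
tool_pos: [0.5505, 0.1875, 0.0452]
orientation: [0.112, 3.137, 0.001]
force: [0.8, 0.2, -0.8]
opening: 0.0292
gripper_force: 12.0
```

```bash
python3 - <<'E'
from h import *
save("side","s2"); plan([.5269,-.2158,.155])
E
python3 -c "
import cv2;im=cv2.imread('pics/s2.png');cv2.imwrite('pics/s2c.png',cv2.resize(im[130:330,220:440],None,fx=3,fy=3))"
```

```text
t 21.03 pos [0.5503 0.1874 0.0445] yaw 3.07 tilt [ 2.6e-03  7.0e-04 -1.0e+00] F [ 0.5 -0.6 -1.4] open 0.0293 q [ 0.24  0.23  1.71  0.    1.2  -1.26]
shift units [ -0.19 -13.46  -3.69]
```

View pics/s2c.png

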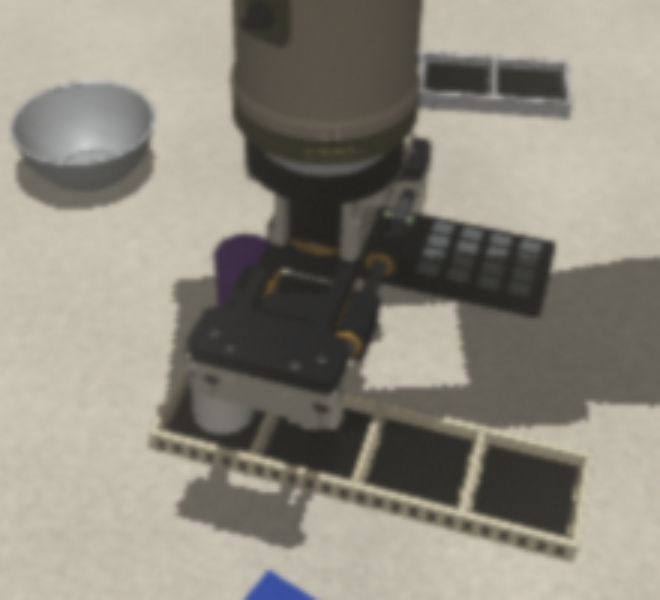

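The side view is obscured by the gripper, with the tube hidden behind it. I'll lift, carry, and check the tilt with the wrist camera before placing.

apply_moves --steps '[0,0,-0.5,0,0,0,10,0,0,-0.9,0,0,0,10,0,0,-0.9,0,0,0,10,0,-0.2,-0.9,0,0,0,10,0,-0.5,-0.5,0,0,0,10,0,-0.9,0,0,0,0,10,-0.02,-1,0,0,0,0,10,-0.02,-1,0,0,0,0,10,-0.02,-1,0,0,0,0,10,-0.02,-1,0,0,0,0,10,-0.02,-1,0,0,0,0,10,-0.02,-1,0,0,0,0,10]'

```text
t: 22.03
tool_pos: [0.536, -0.0419, 0.1537]
orientation: [-0.112, -3.14, -0.0]
force: [-0.4, -0.8, -0.8]
opening: 0.0295
gripper_force: 12.0
```

apply_moves --steps '[-0.02,-1,0,0,0,0,10,-0.02,-1,0,0,0,0,10,-0.02,-1,0,0,0,0,10,-0.02,-1,0,0,0,0,10,-0.02,-0.9,0,0,0,0,10,0,-0.5,0,0,0,-0.6,10,0,-0.35,0,0,0,-0.6,10,0,0,0,0,0,-0.64,10,0,0,0,0,0,0,10,0,0,0,0,0,0,10]'

```text
t: 22.87
tool_pos: [0.5275, -0.2128, 0.1536]
orientation: [0.186, -3.136, -0.001]
force: [-0.3, 1.1, -0.6]
opening: 0.0293
gripper_force: 12.0
```

Run:
```python
from h import *
im,c=see()
cv2.imwrite("pics/w9.png",im[:,:,::-1])
plan([.5269,-.2158,.022],.117)
```

```text
tube 0.68 [319.9 269.5] [ 0.6048 -0.2056]
jar 0.87 [569.9 299.2] [0.616  0.0886]
pad_a 0.65 [618.9 284.5] [0.608  0.1825]
empty_rack 0.72 [318.7 214. ] [ 0.5592 -0.2128]
t 23.27 pos [ 0.5278 -0.2126  0.1539] yaw -3.0205 tilt [ 1.e-04 -0.e+00 -1.e+00] F [-0.2 -0.6 -0.4] open 0.0293 q [-0.47  0.09  1.66  0.    1.4  -2.16]
shift units [ 0.04 -0.1   4.4 ]
turn z units 0.04 other -29.96
```

View pics/w9.png

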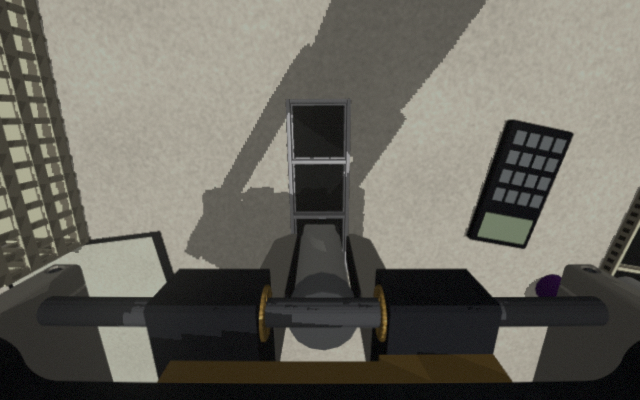

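Run:
```python
from h import *
s=robot.read_state(); R=Ro.from_rotvec(s["orientation"]).as_matrix(); p=s["tool_pos"]
for nm,x,z in(("bottom front",.014,.0146),("cap top front",.015,-.0654),("cap top back",-.015,-.0654)):
    print(nm,proj("wrist",p+R@[x,0,z]).round(1))
g=cv2.imread("pics/w9.png",0).astype(int); print(g[215:240,321]); print(g[335:360,321])
```

```text
bottom front [321.7 218.5]
cap top front [321.2 284.6]
cap top back [321.3 344.8]
[67 80 90 84 34 18 18 21 27 47 69 72 69 70 69 70 70 71 70 70 69 71 69 70
 69]
[ 67  70  67  67  68  68  67  66  67  66  66  69  67  66  85 157 166 164
 164 166 167 166 166 166 165]
```

The tube hangs upright (bottom edge row 224, cap back edge row 349), offset about 2–3 mm. I'll place it.

apply_moves --steps '[0.1,-0.1,0.5,0,0,0.04,10,0,0,0.9,0,0,0,10,0,0,0.9,0,0,0,10,0,0,0.8,0,0,0,10,0,0,0.6,0,0,0,10,0,0,0.35,0,0,0,10,0,0,0.15,0,0,0,10,0,0,0.07,0,0,0,10,0,0,0,0,0,0,10,0,0,0,0,0,0,10]'

```text
t: 24.1
tool_pos: [0.5262, -0.2168, 0.0272]
orientation: [-0.183, 3.134, -0.002]
force: [0.0, -0.6, -0.9]
opening: 0.0298
gripper_force: 12.0
```

apply_moves --steps '[0,0,0.05,0,0,0,10,0,0,0,0,0,0,10]'

```text
t: 24.27
tool_pos: [0.5258, -0.2166, 0.0252]
orientation: [-0.183, 3.135, -0.001]
force: [0.3, 0.2, -1.4]
opening: 0.03
gripper_force: 12.0
```

apply_moves --steps '[0,0,0.05,0,0,0,10,0,0,0.03,0,0,0,10,0,0,0.02,0,0,0,10,0,0,0,0,0,0,10]'

```text
t: 24.6
tool_pos: [0.5262, -0.2167, 0.0225]
orientation: [-0.183, 3.134, -0.002]
force: [-0.8, 0.4, 5.3]
opening: 0.0293
gripper_force: 11.9
```

apply_moves --steps '[0,0,-0.02,0,0,0,36,0,0,0,0,0,0,45,0,0,0,0,0,0,60,0,0,0,0,0,0,70,0,0,0,0,0,0,70,0,0,-0.4,0,0,0,70,0,0,-0.8,0,0,0,70,0,0,-1,0,0,0,70,0,0,-1,0,0,0,70,0,0,-1,0,0,0,70,0,0,-0.2,0,0,1,70,0,0,0,0,0,0.78,70]'

```text
t: 25.6
tool_pos: [0.5274, -0.2174, 0.1592]
orientation: [0.116, 3.133, -0.005]
force: [-0.8, 0.8, -0.4]
opening: 0.0654
gripper_force: 0.0
```

Run:
```python
from h import *
im,c=see()
cv2.imwrite("pics/w10.png",im[:,:,::-1])
plan([.611,.183,.15],-.07)
```

```text
bottle 0.78 [347.1 299.5] [ 0.6466 -0.1985]
flask 0.97 [335.3 247.4] [ 0.5836 -0.2074]
tube 0.95 [323.9 194.8] [ 0.5225 -0.2149]
jar 0.69 [598.4 253.5] [0.6177 0.0858]
pad_a 0.56 [334.7 248.4] [ 0.6041 -0.2079]
pad_a 0.46 [327.6 210.1] [ 0.5538 -0.2128]
empty_rack 0.55 [326.9 209. ] [ 0.5538 -0.2136]
t 26.0 pos [ 0.5247 -0.2161  0.1532] yaw 3.0735 tilt [-1.1e-03  6.0e-04 -1.0e+00] F [ 0.8  1.3 -0.6] open 0.0651 q [-0.48  0.08  1.66 -0.    1.4  -1.98]
shift units [-1.96 13.47  0.11]
turn z units 0.02 other -29.98
```

View pics/w10.png

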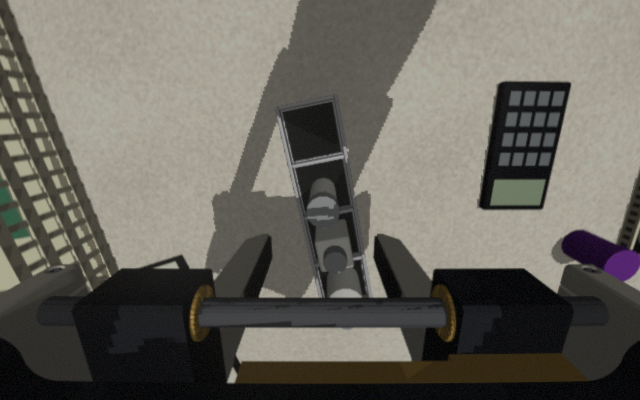

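The tube (323,195) stands upright in its pocket, and the near pocket (310,130) is empty. The jar goes last.

apply_moves --steps '[-0.1,0.6,0,0,0,0,70,-0.14,1,0,0,0,0,70,-0.14,1,0,0,0,0,70,-0.14,1,0,0,0,0,70,-0.14,1,0,0,0,0,70,-0.14,1,0,0,0,0,70,-0.14,1,0,0,0,0,70,-0.14,1,0,0,0,0,70,-0.14,1,0,0,0,0,70,-0.14,1,0,0,0,0,70,-0.14,1,0,0,0,0,70,-0.14,1,0,0,0,0,70]'

```text
t: 27.0
tool_pos: [0.5982, 0.129, 0.1534]
orientation: [-0.107, -3.139, 0.0]
force: [0.8, -0.4, 0.4]
opening: 0.0649
gripper_force: 0.0
```

apply_moves --steps '[-0.16,1,0,0,0,0,70,-0.16,0.6,0,0,0,0,70,-0.14,0.27,0,0,0,0,70,0,0,0,0,0,0,70,0,0,0,0,0,0,70]'

```text
t: 27.42
tool_pos: [0.6159, 0.1819, 0.1533]
orientation: [-0.108, -3.139, 0.001]
force: [0.5, -0.8, -0.1]
opening: 0.0653
gripper_force: 0.0
```

Run:
```python
from h import *
im,c=see()
plan([.611,.183,.020],-.07)
```

```text
jar 0.94 [320.1 192.1] [0.61   0.1797]
jar 0.79 [241.  205.2] [0.6182 0.0971]
pad_a 0.67 [318.  100.5] [0.5201 0.1838]
pad_a 0.66 [321.  68.] [0.4892 0.1891]
pad_a 0.63 [437.1 111.4] [0.5396 0.3085]
pad_a 0.59 [322.7 183.2] [0.6088 0.1825]
pad_a 0.55 [323.1 128.4] [0.5487 0.1871]
full_rack 0.64 [319.6 100.7] [0.5202 0.1854]
full_rack 0.46 [321.9 191.4] [0.6193 0.1808]
t 27.82 pos [0.6161 0.1818 0.154 ] yaw 3.0712 tilt [ 2.e-04  0.e+00 -1.e+00] F [-0.1 -0.2  0.5] open 0.0652 q [ 0.21  0.28  1.44 -0.    1.42 -1.29]
shift units [0.17 0.03 4.47]
turn z units -0.0 other 30.0
```

apply_moves --steps '[0.17,-0.03,0.8,0,0,0,70,0,0,0.9,0,0,0,70,0,0,0.9,0,0,0,70,0,0,0.9,0,0,0,70,0,0,0.6,0,0,0,70,0,0,0.38,0,0,0,70,0,0,0,0,0,0,60,0,0,0,0,0,0,10,0,0,0,0,0,0,10,0,0,0,0,0,0,10,0,0,0,0,0,0,10,0,0,0,0,0,0,10]'

```text
t: 28.82
tool_pos: [0.6118, 0.182, 0.0207]
orientation: [0.109, 3.138, 0.0]
force: [-0.0, 0.5, 3.6]
opening: 0.0394
gripper_force: 12.0
```

apply_moves --steps '[0,0,0,0,0,0,10,0,0,0,0,0,0,10]'

```text
t: 28.98
tool_pos: [0.6118, 0.182, 0.0206]
orientation: [0.109, 3.138, 0.001]
force: [0.3, -1.3, 5.6]
opening: 0.0397
gripper_force: 12.0
```

Run:
```python
from h import *
plan([.4653,-.223,.16])
```

```text
t 28.98 pos [0.6118 0.182  0.0206] yaw 3.072 tilt [ 1.9e-03  3.0e-04 -1.0e+00] F [ 0.3 -1.3  5.6] open 0.0397 q [ 0.21  0.4   1.55 -0.    1.19 -1.29]
shift units [  3.92 -13.81  -4.66]
```

apply_moves --steps '[0,0,-0.3,0,0,0,10,0,0,-0.7,0,0,0,10,0,0,-0.9,0,0,0,10,0,0,-1,0,0,0,10,0,0,-0.9,0,0,0,10,0.1,-0.3,-0.8,0,0,0,10,0.25,-0.8,0,0,0,0,10,0.28,-1,0,0,0,0,10,0.28,-1,0,0,0,0,10,0.28,-1,0,0,0,0,10,0.28,-1,0,0,0,0,10,0.28,-1,0,0,0,0,10]'

```text
t: 29.98
tool_pos: [0.5448, 0.002, 0.1576]
orientation: [-0.109, -3.139, -0.0]
force: [0.2, -0.2, -0.5]
opening: 0.0401
gripper_force: 12.0
```

apply_moves --steps '[0.28,-1,0,0,0,0,10,0.28,-1,0,0,0,0,10,0.28,-1,0,0,0,0,10,0.28,-1,0,0,0,0,10,0.28,-1,0,0,0,0,10,0.28,-1,0,0,0,0,10,0.28,-0.9,0,0,0,0,10,0.21,-0.6,0,0,0,-0.6,10,0,-0.21,0,0,0,-0.6,10,0,0,0,0,0,-0.6,10,0,0,0,0,0,0,10,0,0,0,0,0,0,10]'

```text
t: 30.98
tool_pos: [0.465, -0.223, 0.1575]
orientation: [0.183, -3.136, -0.001]
force: [-0.2, -0.1, -0.8]
opening: 0.0398
gripper_force: 12.0
```

Run:
```python
from h import *
save("wrist","w11")
plan([.4653,-.223,.021],.117)
s=robot.read_state(); R=Ro.from_rotvec(s["orientation"]).as_matrix(); p=s["tool_pos"]
for nm,x,z in(("bottom front",.019,.0126),("lid top back",-.02,-.0474)):
    print(nm,proj("wrist",p+R@[x,0,z]).round(1))
g=cv2.imread("pics/w11.png",0).astype(int); print(g[190:240,321]); print(g[300:360,321])
```

```text
t 31.03 pos [ 0.4651 -0.2228  0.1575] yaw -3.0246 tilt [-2.e-04  3.e-04 -1.e+00] F [ 0.2 -0.6 -1. ] open 0.04 q [-0.55 -0.06  1.8   0.    1.41 -2.23]
shift units [-0.01 -0.01  4.55]
turn z units 0.0 other -30.0
bottom front [321.7 212.4]
lid top back [321.5 325.3]
[23 23 21 22 19 26 24 23 25 20 23 17 22 15 22 24 21 21 15 22 20 39 59 63
 76 76 77 78 77 78 80 79 78 79 77 73 67 67 65 68 68 68 68 69 67 67 68 68
 68 66]
[ 29  35  40  49  48  45  44  54  58  57  61  61  60  62  67  62  65  66
  64  66  64  51  39  38  32  34  36  68 104  94  81  78  78  77  75  79
  78  77  73  82 117 148 155 156 157 155 156 156 157 155 155 157 156 158
 153 122 100  58  46  47]
```

The jar's bottom edge is at row 211 against 212 predicted, so it is upright and centred. I'll lower it.

apply_moves --steps '[0,0,0.6,0,0,0,10,0,0,0.9,0,0,0,10,0,0,0.9,0,0,0,10,0,0,0.9,0,0,0,10,0,0,0.6,0,0,0,10,0,0,0.35,0,0,0,10,0,0,0.15,0,0,0,10,0,0,0.05,0,0,0,10,0,0,0,0,0,0,10,0,0,0,0,0,0,10]'

```text
t: 31.87
tool_pos: [0.4663, -0.2237, 0.0254]
orientation: [-0.187, 3.134, -0.002]
force: [1.4, -0.7, 0.1]
opening: 0.0396
gripper_force: 12.0
```

apply_moves --steps '[0,0,0.05,0,0,0,10,0,0,0,0,0,0,10]'

```text
t: 32.03
tool_pos: [0.4659, -0.2236, 0.0234]
orientation: [-0.186, 3.135, -0.002]
force: [1.0, -0.7, -0.8]
opening: 0.04
gripper_force: 12.0
```

apply_moves --steps '[0,0,0.05,0,0,0,10,0,0,0.03,0,0,0,10,0,0,0.02,0,0,0,10,0,0,0,0,0,0,10]'

```text
t: 32.37
tool_pos: [0.466, -0.2237, 0.0205]
orientation: [-0.186, 3.135, -0.001]
force: [-0.7, 0.5, 5.7]
opening: 0.0395
gripper_force: 12.0
```

apply_moves --steps '[0,0,-0.02,0,0,0,47,0,0,0,0,0,0,58,0,0,0,0,0,0,75,0,0,0,0,0,0,75,0,0,0,0,0,0,75,0,0,-0.4,0,0,0,75,0,0,-0.8,0,0,0,75,0,0,-1,0,0,0,75,0,0,-1,0,0,0,75,0,0,-1,0,0,0,75,0,0,-1,0,0,0,75,0,0,-0.8,0,0,0,75]'

```text
t: 33.37
tool_pos: [0.4656, -0.2234, 0.2037]
orientation: [-0.187, 3.134, -0.002]
force: [-0.4, -0.0, 0.6]
opening: 0.0695
gripper_force: 0.0
```

apply_moves --steps '[0.5,0.8,-0.5,0,0,0,75,0.5,1,0,0,0,0,75,0.3,1,0,0,0,0,75,0,1,0,0,0,0,75,0,1,0,0,0,0,75,0,1,0,0,0,0,75,0,1,0,0,0,0,75,0,0.5,0,0,0,0,75,0,0,0,0,0,0,75,0,0,0,0,0,0,75]'

```text
t: 34.2
tool_pos: [0.4005, -0.0099, 0.2159]
orientation: [-0.19, 3.135, -0.001]
force: [-0.3, 0.1, 0.3]
opening: 0.0696
gripper_force: 0.0
```

Run:
```python
from h import *
plan()
a=save("side","s9")[110:260,200:440]; b=save("top","t9")[110:300,210:460]
a=cv2.resize(a,(480,300)); b=cv2.resize(b,(480,int(190*480/250)))
cv2.imwrite("pics/end.png",np.vstack([a,b])[:600,:,::-1])
for n in ("bowl","calculator"): print(n,eyes.place_of("top",n)[0])
```

```text
t 34.2 pos [ 0.4005 -0.0099  0.2159] yaw -3.0203 tilt [ 1.2e-03 -5.0e-04 -1.0e+00] F [-0.3  0.1  0.3] open 0.0696 q [-0.15 -0.44  2.   -0.    1.57 -1.84]
bowl {'xy': [339.8, 129.4], 'conf': 0.79}
calculator {'xy': [251.4, 246.6], 'conf': 0.73}
```

View pics/end.png

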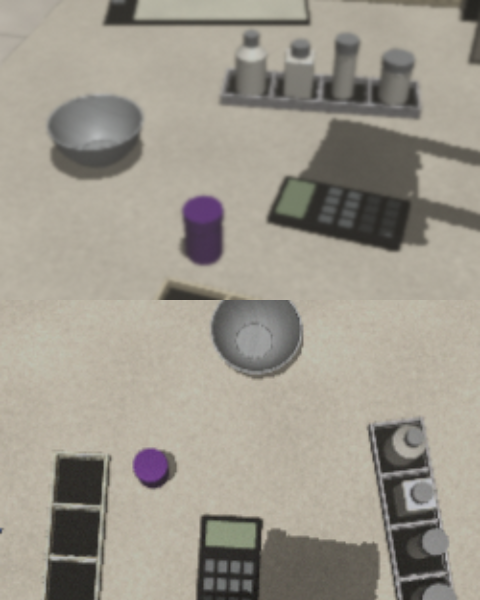

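All four containers stand upright in the aluminium rack. From far to near they are bottle (250,65), flask (300,70), tube (345,68) and jar (396,78). The bowl and calculator are where they were.

```bash
python3 -c "
from plant import robot
print(robot.close_job())"
```

```text
the job is handed in; nothing more can be done
None
```

The job is handed in: bottle, flask, tube and jar stand upright in the aluminium rack from farthest pocket to nearest (the reverse of their start), with the bowl and calculator untouched, at about 34 s on the robot's clock.

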